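# Mesh the pie turntable's hand drive and index the pie

### The arm

A 7-joint arm with a two-finger parallel gripper is mounted at the origin on the work surface. World frame = base frame: x ahead of the robot, y to its left, z up, the work surface at z = 0. Lengths are in m, angles in rad, forces in N, time in s.
With the tool pointing down it reaches from about 0.4 to 0.875 m from the base axis. Payload 19.3 kg.
Tool frame: the origin (TCP) lies midway between the tips of the shut fingers; the grasp point (between the pads) lies 19 mm behind it; y points along the fingers, z is the direction in which the jaws open and shut, and the axes are right-handed (so a half turn about y gives the same grasp; the last joint's range is limited). The gripper opens to 85 mm and grips with 20 to 120 N. Pads are 22 mm wide; open, the fingers measure 114 mm over their backs; the gripper's body (76 mm by 85 mm) begins 54 mm behind the grasp point. The pads swing forward as they close: fully open they stand 13 mm farther back than shut.
Start: joints at [1.274, 0.521, -0.036, 1.599, 0.021, 1.021, -0.113], TCP at [0.141, -0.609, 0.194] pointing down, gripper open.
Joint ranges: [-2.91, 2.91], [-0.3, 2.13], [-1.5, 1.42], [0.17, 2.43], [-1.26, 4.41], [0.16, 1.93], [-2.52, 2.52]. Speed limits (rad/s): [1.89, 1.89, 2.39, 2.39, 3.01, 3.01, 3.01].

### API

Orientations are given as a unit quaternion [w, x, y, z].
In Python, from station import ctrl gives the robot as it stands.
- The arm moves only by the tool jog_arm, never from a script. Its argument "motion" is a list of rows, each an object with "dp": the shift along the tool's x, y, z in cm, a list of three; "turn": the turn about the tool's y in rad; "jaw": the closure, from -1 (fully open) to 1 (shut), so that 0 is half open. A call has 1 to 5 rows; each row shifts and turns the commanded pose from where the row before left it, along the tool's axes as they then stand; what a row does not reach is not made up. A row lasts 1/10 s, in which the tool goes at most 50 mm and 8.59 degrees, less where a joint would pass 70% of its speed; a pose out of reach is approached as far as the arm can. A call with a gripper value outside its range is refused whole. The fingers move at their own pace and stop on an object; "grip_force" is the grip in N (left out, the last holds). Time passes only in rows, so rows that do not move let the fingers close. It gives the time, the measured TCP pose, the force and the opening at its end, in the units of the state.
- ctrl.read_state(): the state, without advancing time (a new reading comes with each control period).
- ctrl.read_camera(name): name is "scene" or "top"; returns a dict with "color" (384x512x3 uint8, blue, green, red), "fx", "fy", "cx", "cy" (pixels), "k1" (the pictures are not rectified: a ray, as slopes to the right and down, at radius r is drawn at 1 + k1 r^2 times it, then the intrinsics apply), "position" and "orientation" of the camera in the world. Camera axes: x right, y down, z forward; pixel columns grow to the right and rows downward; lengths in m; the calibration is good to about 2 mm. A picture is of the moment at which its call begins. There is no depth.
- ctrl.job_done(): hands the job in, once; it reports no verdict.
The state is a dict: "time": time; "joints": joint angles; "joint_vel": joint speeds; "effort": joint torques, N m; "tool_pos": TCP position; "tool_rot": TCP orientation; "ft_force": force on the tool from outside, world axes, zero at the start; "torque": the same for the moment, N m; "finger_gap": finger opening in m.
Only numpy, scipy, OpenCV 4.12 (cv2) and the standard library are available. Lean on these libraries where they do the work, as an engineer would, in place of code of your own. Each camera call takes 0.05 s, during which the arm holds its last target. There are 200 camera calls.

### The job

The pie turntable's hand drive is out of gear. Ease the black drive knob down gently, rocking it back and forth by hand until the hidden teeth mesh, never forcing it against the teeth, and press it fully home; then turn the knob to bring the red mark on the turntable round to the red pointer, and let go. Do not touch the turntable or the pie, and leave the other things as they are.

Things in the scene. Friction and masses are not known exactly. Their poses are not given: they have to be found in the camera images.
- knob_grip (a point): Grip point of the black drive knob on top of the grey gearbox: on the vertical knob axis. The grip bar is 60 mm long (point's x axis), 18 mm thick (y axis) and stands 34 mm above a round skirt of 68 mm diameter; this point is 24 mm above the skirt, 10 mm below the bar's top. The knob turns freely about the vertical and slides straight down; sliding takes 2 to 8 N and it stays where it is left.
- drive_knob (a joint): How far the knob is pressed down, m: 0 = up, out of gear; 0.020 = fully home on a solid stop, its skirt 1 mm above the gearbox collar. Inside, 3 dogs meet a hidden ring of 12 teeth (one every 30 degrees) somewhere between 3 and 13 mm of travel, different every time. If dogs stand on teeth the knob stops there; over gaps (free play about +-1.7 degrees) it goes home.
- dogs: The three dogs under the knob, hidden in the gearbox; origin on the knob axis at the skirt's underside, 34 mm below knob_grip. They sit on a spring (10 N per mm, 2.5 mm). Pressed lightly on the teeth (5 to 10 N) they slip over them as the knob is turned until a gap comes; pressed hard they drag the gear along and suffer (over 20 N is damage).
- gearbox: Grey gearbox, 120 x 120 mm, top at 95 mm above the table with a 5 mm steel collar; holds the hidden driven gear. Origin on the knob axis at table height.
- turntable (a joint): Angle of the white turntable (290 mm diameter, axis 240 mm from the knob axis, top 72 mm above the table), rad, counter-clockwise from above; 0 = red mark at the pointer. It starts 0.45 to 0.85, so it must turn clockwise. Once meshed it turns with the knob, same way and same angle (apart from the play), against 0.15 N m of drag, and stays where left.
- mark (a point): Outer end of the red line on the rim of the turntable's top.
- pointer (a point): Tip of the fixed red pointer beside the turntable's rim; the mark comes to within 7 mm of it when lined up.
- pie_mid (a point): Centre of the golden pie in its fluted tin, 206 mm diameter, 32 mm high, standing loose in the middle of the turntable.
- small_pie_mid (a point): Centre of a small pie in a tin, 110 mm diameter, 26 mm high, on the table: a bystander.
- glaze_jar: Glaze jar with yellow cap, 64 mm diameter, 100 mm high; origin at its underside: a bystander.
- brush: Pastry brush lying on the table, its length along its x axis; origin at its underside: a bystander.

How it is judged:
On the way, in this order (a step that is already met when the one before it is completed fails the run):
1. the teeth are meshed and the knob is pressed fully home (value of joint drive_knob above 0.017 m), for 0.2 s.
2. the knob has turned the red mark to the pointer (value of joint turntable between -0.045 and 0.045 rad), for 0.2 s.
At the end, for the whole second after the job is handed in: The knob is fully home (within 3 mm of its stop) with the teeth meshed, the red mark stands at the pointer (within 0.045 rad, about 6 mm at the rim), the turntable is at rest and the knob has been let go (all of step 2 and value of joint drive_knob above 0.017 m and velocity of joint turntable between -0.03 and 0.03 rad/s); the robot touches nothing.
It fails at once if the dogs are forced against the gear teeth (more than 20 N) while the knob is not yet home (contact force between dogs and gearbox above 20 N and value of joint drive_knob below 0.017 m).
It fails at once if the robot touches the turntable or the pie (contact force between any of the arm, the fingers and turntable above 0.5 N or contact force between any of the arm, the fingers and pie above 0.5 N).
It fails at once if the pie slides off the middle of the turntable or is lifted (distance of pie_mid from where it was at the start of the episode above 0.02 m).
It fails at once if a bystander is moved more than 20 mm (distance of any of small_pie_mid, glaze_jar, brush from where it was at the start of the episode above 0.02 m).
It also fails if it takes over 58 s, if anything falls off the work surface, if the arm or the gripper's body presses on something with over 40 N, if the wrist force passes 120 N, or if a joint passes its speed limit or range.

## Working session

There is one attempt and no reset: what is moved stays moved. The work goes in short steps, Python scripts to look and compute and a tool call to move; the robot and the scene stay as the last step left them, time stands still between calls to the robot, and variables do not carry over. Pictures are saved under pics/ and viewed, about 8 in all and at most 12, crops included, and the job is handed in when it is done.

Besides the shell and the picture viewer there is one more tool, called after "Request:" as a command line: name --argument value ..., lists and objects as JSON in quotes. jog_arm: Moves the arm, as the interface text tells. Its arguments: {"type":"object","properties":{"motion":{"type":"array"},"grip_force":{"type":"number"}},"required":["motion"]}

```bash
mkdir -p pics
cat > h.py <<'E'
import numpy as np, cv2
from scipy.spatial.transform import Rotation as R
from station import ctrl
def rot(q): return R.from_quat([q[1],q[2],q[3],q[0]])
def ray(c,u,v):
    K=np.array([[c['fx'],0,c['cx']],[0,c['fy'],c['cy']],[0,0,1.]])
    p=cv2.undistortPoints(np.array([[[u,v]]],float),K,np.array([c['k1'],0,0,0,0.])).ravel()
    return np.array(c['position']),rot(c['orientation']).apply([p[0],p[1],1.])
def onz(c,u,v,z):
    o,d=ray(c,u,v); return o+d*(z-o[2])/d[2]
E
python3 - <<'E'
from h import *
s=ctrl.read_state();print(s)
ims=[]
for n in("scene","top"):
    c=ctrl.read_camera(n);cv2.imwrite(f'pics/{n}0.png',c['color']);print(n,{k:v for k,v in c.items() if k!='color'})
print(rot(s['tool_rot']).as_matrix().round(3))
E
```

```text
{'time': 0.0, 'joints': array([ 1.27379018,  0.52202392, -0.03634695,  1.5999707 ,  0.02119949,
        1.02109267, -0.11279648]), 'joint_vel': array([ 9.44850965e-04, -2.03971497e-04,  2.71861478e-05,  1.15918340e-03,
       -6.23239521e-04, -1.27738425e-03, -1.92210873e-04]), 'effort': array([-1.15555460e-03, -9.27130795e+01,  1.97922617e+00, -3.69938922e+01,
        1.77865068e-02,  8.28199438e-03, -6.01557895e-05]), 'tool_pos': array([ 0.14043505, -0.60864838,  0.19383272]), 'tool_rot': array([ 0.07995149, -0.08008785,  0.70295075, -0.702178  ]), 'ft_force': array([-0.48026067, -1.07963413, -0.38659365]), 'torque': array([-0.02747815,  0.04908622,  0.00246562]), 'finger_gap': 0.08565401561097101}
scene {'fx': 462.451210315342, 'fy': 462.451210315342, 'cx': 263.1175869327617, 'cy': 189.9219294623494, 'k1': -0.09471684444451882, 'position': array([ 1.06195722, -0.33895443,  1.07510892]), 'orientation': array([-0.2509792 ,  0.87519177,  0.39738414, -0.11460653])}
top {'fx': 365.9587483454665, 'fy': 365.9587483454665, 'cx': 254.69345124249338, 'cy': 186.65539533223355, 'k1': -0.0726305262268685, 'position': array([0.45370718, 0.04563027, 1.15026407]), 'orientation': array([-0.06450282,  0.71155201, -0.69676182,  0.06368751])}
[[-0.974 -0.     0.225]
 [-0.225  0.001 -0.974]
 [ 0.    -1.    -0.001]]
```

View pics/top0.png

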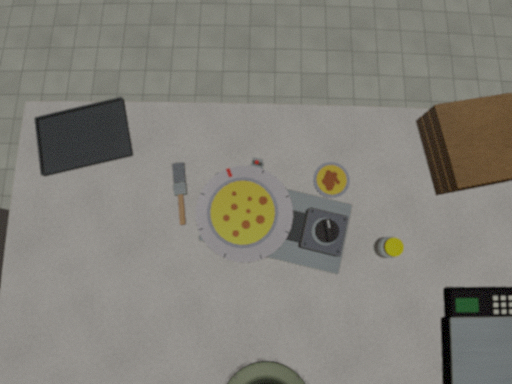

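View pics/scene0.png

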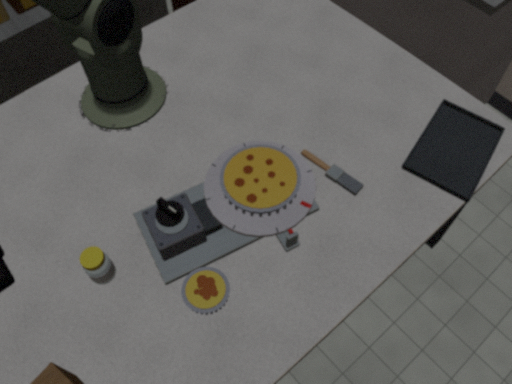

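The top view shows the turntable at about (243,213), the knob at (327,231), the mark at (229,172) and the pointer at (258,164). The scene view shows the knob at (170,212). I'll zoom in on these.

Run:
```python
from h import *
t=cv2.imread('pics/top0.png');s=cv2.imread('pics/scene0.png')
def z(i,x,y,w,h,f): return cv2.resize(i[y:y+h,x:x+w],None,fx=f,fy=f,interpolation=cv2.INTER_CUBIC)
a=z(t,300,203,50,56,8); b=z(s,140,185,50,56,8)
a=cv2.convertScaleAbs(a,alpha=2);b=cv2.convertScaleAbs(b,alpha=2)
cv2.imwrite('pics/z0.png',np.hstack([a,b]))
c=ctrl.read_camera('top')
hsv=cv2.cvtColor(c['color'],cv2.COLOR_BGR2HSV)
m=((hsv[...,0]<6)|(hsv[...,0]>174))&(hsv[...,1]>150)&(hsv[...,2]>70)
n,l,st,ce=cv2.connectedComponentsWithStats(m.astype(np.uint8))
for i in range(1,n):
    if st[i,4]>3: print(st[i],ce[i],onz(c,*ce[i],.072))
# yellow pie
for n_ in (.104,): print('pie',onz(c,243,213,n_))
print('knob top',onz(c,327,231,.160))
```

```text
[255 161   3   3   7] [256.28571429 162.        ] [0.72775158 0.04572958 0.072     ]
[227 169   4   7  13] [228.76923077 172.23076923] [0.69422106 0.1281359  0.072     ]
pie [0.56817111 0.0808124  0.104     ]
knob top [ 0.51777518 -0.14919028  0.16      ]
```

View pics/z0.png

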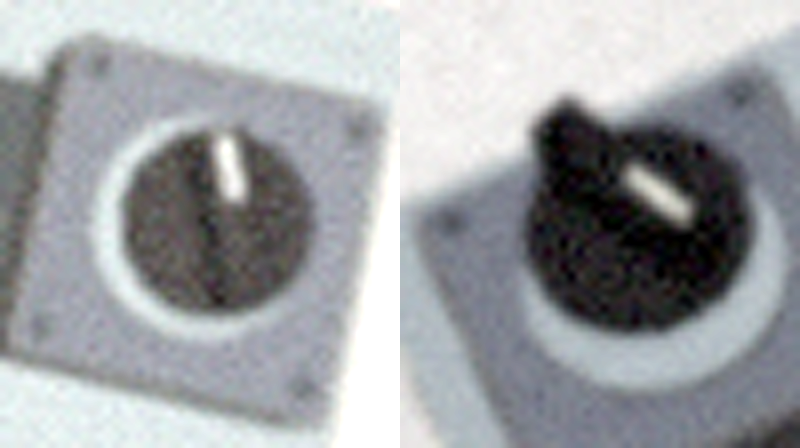

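The top crop shows the skirt centred at zoom (217,223), with a white line on the bar from (222,135) to (238,195). In the scene crop the same line runs from (628,170) to (690,220).

Run:
```python
from h import *
t=ctrl.read_camera('top');s=ctrl.read_camera('scene')
f=lambda x,y,ox,oy:(ox+x/8-.44,oy+y/8-.44)
for z in(.121,.126,.131): print('skirt',z,onz(t,*f(217,223,300,203),z),onz(s,*f(637-400,227,140,185),z))
for cam,P in((t,[f(222,135,300,203),f(238,195,300,203)]),(s,[f(228,170,140,185),f(290,220,140,185)])):
    p=[onz(cam,*q,.165) for q in P]; d=p[0]-p[1]; print('line',p,np.degrees(np.arctan2(d[1],d[0])),np.linalg.norm(d))
# turntable: rim contour in top: bright low-sat disc -> use pie yellow centroid
for n,c in(('t',t),('s',s)):
    h=cv2.cvtColor(c['color'],cv2.COLOR_BGR2HSV);m=((h[...,0]>20)&(h[...,0]<35)&(h[...,1]>150)&(h[...,2]>90)).astype(np.uint8)
    cs=max(cv2.findContours(m,0,2)[0],key=cv2.contourArea);e=cv2.fitEllipse(cv2.convexHull(cs));print(n,e,onz(c,*e[0],.100))
    m=((h[...,0]<6)|(h[...,0]>174))&(h[...,1]>150)&(h[...,2]>70)
    k,l,st,ce=cv2.connectedComponentsWithStats(m.astype(np.uint8))
    for i in range(1,k):
        if st[i,4]>4: print(ce[i],st[i,4],onz(c,*ce[i],.072))
# gearbox top outline corners in top zoom
C=[onz(t,*f(x,y,300,203),.095) for x,y in((60,40),(385,105),(330,430),(8,352))]
print(np.mean(C,0),C)
```

```text
skirt 0.121 [ 0.52186541 -0.15599105  0.121     ] [ 0.51354002 -0.15695874  0.121     ]
skirt 0.126 [ 0.52153431 -0.15501161  0.126     ] [ 0.51641399 -0.15791249  0.126     ]
skirt 0.131 [ 0.52120321 -0.15403216  0.131     ] [ 0.51928797 -0.15886623  0.131     ]
line [array([ 0.54862343, -0.14941614,  0.165     ]), array([ 0.5284786 , -0.15459045,  0.165     ])] 14.40532465836022 0.020798749278844782
line [array([ 0.52180827, -0.15655621,  0.165     ]), array([ 0.54688618, -0.15265271,  0.165     ])] -171.15264024233426 0.025379890123047776
t ((242.3345947265625, 211.7427978515625), (60.48369216918945, 61.72498321533203), 82.95637512207031) [0.57220584 0.08296089 0.1       ]
[256.28571429 162.        ] 7 [0.72775158 0.04572958 0.072     ]
[228.72727273 172.45454545] 11 [0.69352689 0.128239   0.072     ]
s ((259.7724304199219, 177.32301330566406), (58.9432487487793, 70.64295959472656), 89.40154266357422) [0.56788015 0.07995595 0.1       ]
[305.77272727 204.13636364] 22 [0.6908472  0.12602635 0.072     ]
[290.11111111 230.66666667] 9 [0.71956074 0.04564807 0.072     ]
[ 0.52078018 -0.15352429  0.095     ] [array([ 0.58883051, -0.10457209,  0.095     ]), array([ 0.56735441, -0.22298912,  0.095     ]), array([ 0.45064262, -0.20086796,  0.095     ]), array([ 0.47629316, -0.085668  ,  0.095     ])]
```

Request:
jog_arm --motion '[{"dp": [-3.1,0,-2.4],"turn": 0,"jaw": -1},{"dp": [-3.1,0,-2.4],"turn": 0,"jaw": -1},{"dp": [-3.1,0,-2.4],"turn": 0,"jaw": -1},{"dp": [-3.1,0,-2.4],"turn": 0,"jaw": -1},{"dp": [-3.1,0,-2.4],"turn": 0,"jaw": -1}]'

```text
time: 0.75
tool_pos: [0.2653, -0.4559, 0.1944]
tool_rot: [-0.08, 0.08, -0.703, 0.703]
ft_force: [0.0, -0.2, -0.3]
finger_gap: 0.0856
```

Request:
jog_arm --motion '[{"dp": [-3.1,0,-2.4],"turn": 0,"jaw": -1},{"dp": [-3.1,0,-2.4],"turn": 0,"jaw": -1},{"dp": [-3.1,0,-2.4],"turn": 0,"jaw": -1},{"dp": [-3.1,0,-2.4],"turn": 0,"jaw": -1},{"dp": [-3.1,0,-2.4],"turn": 0,"jaw": -1}]'

```text
time: 1.25
tool_pos: [0.3894, -0.3041, 0.1945]
tool_rot: [-0.08, 0.08, -0.703, 0.703]
ft_force: [1.2, -0.7, 0.5]
finger_gap: 0.0855
```

Request:
jog_arm --motion '[{"dp": [-3.2,0,-2.3],"turn": 0,"jaw": -1},{"dp": [-3.2,0,-2.3],"turn": 0,"jaw": -1},{"dp": [-3.2,0,-2.3],"turn": 0,"jaw": -1},{"dp": [-3.2,0,-2.3],"turn": 0,"jaw": -1},{"dp": [-3.2,0,-2.3],"turn": 0,"jaw": -1}]'

```text
time: 1.75
tool_pos: [0.5195, -0.1561, 0.1945]
tool_rot: [-0.08, 0.08, -0.703, 0.703]
ft_force: [0.2, -0.9, 0.7]
finger_gap: 0.0857
```

Request:
jog_arm --motion '[{"dp": [0,0,0],"turn": 0,"jaw": -1}]'

```text
time: 1.85
tool_pos: [0.5216, -0.1526, 0.1943]
tool_rot: [0.083, -0.082, 0.703, -0.702]
ft_force: [0.4, -0.6, 0.8]
finger_gap: 0.0851
```

Run:
```python
from h import *
s=ctrl.read_state();print(s['tool_pos'],s['ft_force'],s['joints'].round(2),s['torque'].round(2))
a=ctrl.read_camera('scene')['color'][150:270,100:230]
b=ctrl.read_camera('top')['color'][170:290,270:400]
cv2.imwrite('pics/a1.png',cv2.convertScaleAbs(cv2.resize(np.hstack([b,a]),None,fx=3,fy=3,interpolation=2),alpha=1.7))
```

```text
[ 0.52157184 -0.15255726  0.19426595] [ 0.36542898 -0.64188678  0.75258569] [ 0.35  0.4  -0.23  1.81  0.11  0.94 -1.26] [0.01 0.03 0.04]
```

View pics/a1.png

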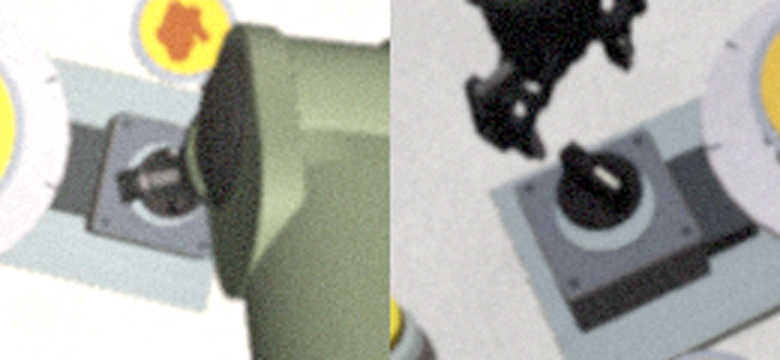

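The top view is partly hidden by the arm. In the scene view the fingers hang above and astride the bar, and the knob is undisturbed. I'll go down and grip.

Request:
jog_arm --motion '[{"dp": [0,1.5,0.1],"turn": 0,"jaw": -1},{"dp": [0,1.5,0],"turn": 0,"jaw": -1},{"dp": [0,1.5,0],"turn": 0,"jaw": -1},{"dp": [0,1,0],"turn": 0,"jaw": -1},{"dp": [0,0,0],"turn": 0,"jaw": -1}]'

```text
time: 2.45
tool_pos: [0.5178, -0.159, 0.1384]
tool_rot: [0.079, -0.08, 0.703, -0.702]
ft_force: [0.0, 0.1, -0.3]
finger_gap: 0.0857
```

Run:
```python
from h import *
s=ctrl.read_state();M=rot(s['tool_rot']).as_matrix();print(s['tool_pos'],s['ft_force'],M.round(3))
print('to go tool cm',(M.T@(np.array([.520,-.1555,.1375])-s['tool_pos'])*100).round(2))
```

```text
[ 0.517835   -0.15899607  0.13842045] [ 0.03890932  0.09191659 -0.25811503] [[-0.975 -0.002  0.224]
 [-0.224  0.    -0.975]
 [ 0.002 -1.    -0.001]]
to go tool cm [-0.29  0.09 -0.29]
```

Request:
jog_arm --motion '[{"dp": [-0.2,0,-0.2],"turn": 0,"jaw": -1},{"dp": [0,0,0],"turn": 0,"jaw": 0.3},{"dp": [0,0,0],"turn": 0,"jaw": 0.3},{"dp": [0,0,0],"turn": 0,"jaw": 0.3},{"dp": [0,0,0],"turn": 0,"jaw": 0.4}]' --grip_force 25

```text
time: 2.95
tool_pos: [0.5205, -0.156, 0.1396]
tool_rot: [-0.08, 0.08, -0.703, 0.703]
ft_force: [-0.4, 0.1, 0.9]
finger_gap: 0.0281
```

Request:
jog_arm --motion '[{"dp": [0,0,0],"turn": 0,"jaw": 1},{"dp": [0,0,0],"turn": 0,"jaw": 1},{"dp": [0,0,0],"turn": 0,"jaw": 1},{"dp": [0,0,0],"turn": 0,"jaw": 1}]'

```text
time: 3.35
tool_pos: [0.5204, -0.156, 0.1394]
tool_rot: [0.08, -0.08, 0.703, -0.703]
ft_force: [-0.0, -0.4, 0.0]
finger_gap: -0.0004
```

Run:
```python
from h import *
s=ctrl.read_state();print(s['tool_pos'],s['ft_force'],s['torque'],s['finger_gap'])
c=ctrl.read_camera('scene');a=c['color'][150:270,100:230]
cv2.imwrite('pics/a2.png',cv2.convertScaleAbs(cv2.resize(a,None,fx=4,fy=4,interpolation=2),alpha=1.7))
```

```text
[ 0.52039468 -0.15598562  0.13937815] [-0.03403322 -0.37812446  0.03592592] [-0.01571451 -0.00389613 -0.00997756] -0.0004022496483834849
```

View pics/a2.png

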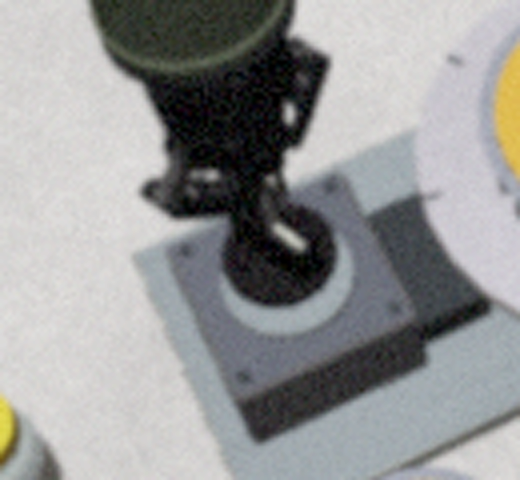

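The fingers shut completely (gap 0), so the bar isn't between them. I'll project the TCP and the expected bar into the image to see why.

```bash
cat >> h.py <<'E'
def proj(c,P):
    K=np.array([[c['fx'],0,c['cx']],[0,c['fy'],c['cy']],[0,0,1.]])
    Rm=rot(c['orientation']).as_matrix().T
    return cv2.projectPoints(np.atleast_2d(np.array(P,float)),cv2.Rodrigues(Rm)[0],-Rm@np.array(c['position']),K,np.array([c['k1'],0,0,0,0.]))[0].reshape(-1,2)
E
python3 - <<'E'
from h import *
out=[]
for n,(x,y) in(('scene',(140,160)),('top',(290,190))):
    c=ctrl.read_camera(n);im=cv2.convertScaleAbs(cv2.resize(c['color'][y:y+80,x:x+80],None,fx=5,fy=5,interpolation=2),alpha=3)
    s=ctrl.read_state();u=np.array([np.cos(.21),np.sin(.21)]);k=np.array([.520,-.156])
    pts=[s['tool_pos']]+[np.r_[k+a*u,.165] for a in(-.03,.03)]+[np.r_[k,.165]]
    for p,col in zip(proj(c,pts),[(0,0,255),(0,255,0),(0,255,0),(255,0,0)]):
        q=((p-[x,y]+.5)*5).astype(int);cv2.circle(im,tuple(map(int,q)),3,col,-1)
    out.append(im)
cv2.imwrite('pics/a3.png',np.hstack(out))
E
```

```text
(no output)
```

View pics/a3.png

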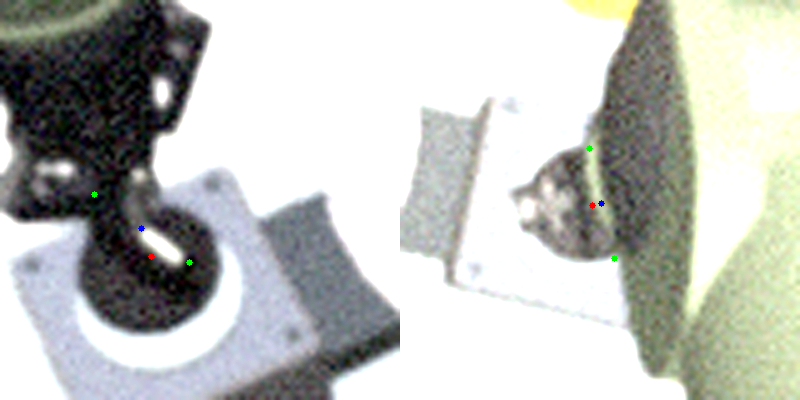

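Run:
```python
from h import *
c=ctrl.read_camera('scene')
z=np.array([.225,-.974,0])*.0425
p=np.array([.5216,-.1526,.207])
print(proj(c,[p,p+z,p-z,[.520,-.156,.165],[.520,-.156,.121],[.520,-.156,.09]]))
print(ctrl.read_state()['finger_gap'],ctrl.read_state()['joints'].round(3))
```

```text
[[166.14045805 195.19544136]
 [153.04824686 208.73249048]
 [178.83162609 182.1023903 ]
 [167.8066638  205.15500903]
 [171.08123835 214.50182434]
 [173.26161175 220.71141775]]
0.0002535024341722657 [ 0.342  0.467 -0.215  1.863  0.131  0.825 -1.284]
```

In image a1 the fingertips appear about 8.5 px higher than projected, which is roughly 40 mm higher in z. The fingers therefore probably shut above the bar. I'll open, go down 2 cm (safe under either reading) and look.

Request:
jog_arm --motion '[{"dp": [0,0,0],"turn": 0,"jaw": -1},{"dp": [0,0,0],"turn": 0,"jaw": -1},{"dp": [0,0,0],"turn": 0,"jaw": -1},{"dp": [0,0,0],"turn": 0,"jaw": -1},{"dp": [0,0,0],"turn": 0,"jaw": -1}]'

```text
time: 4.05
tool_pos: [0.5204, -0.156, 0.1394]
tool_rot: [0.08, -0.08, 0.703, -0.703]
ft_force: [0.5, -0.1, -0.3]
finger_gap: 0.0721
```

Request:
jog_arm --motion '[{"dp": [0,0.5,0],"turn": 0,"jaw": -1},{"dp": [0,0.5,0],"turn": 0,"jaw": -1},{"dp": [0,0.5,0],"turn": 0,"jaw": -1},{"dp": [0,0.5,0],"turn": 0,"jaw": -1},{"dp": [0,0,0],"turn": 0,"jaw": -1}]'

```text
time: 4.55
tool_pos: [0.52, -0.1559, 0.1185]
tool_rot: [0.08, -0.08, 0.703, -0.702]
ft_force: [0.4, -0.2, 0.1]
finger_gap: 0.0855
```

Run:
```python
from h import *
x,y=130,140
c=ctrl.read_camera('scene');im=c['color'][y:y+90,x:x+90]
im=cv2.resize(im,None,fx=6,fy=6,interpolation=2);im=(255*(im/255.)**.45).astype(np.uint8)
s=ctrl.read_state();print(s['tool_pos'],s['ft_force'],s['finger_gap'])
M=rot(s['tool_rot']).as_matrix();t=s['tool_pos']-.013*M[:,1]
for p in proj(c,[t+.0425*M[:,2],t-.0425*M[:,2]]):
    q=((p-[x,y]+.5)*6).astype(int);cv2.circle(im,tuple(map(int,q)),3,(0,0,255),-1)
cv2.imwrite('pics/a4.png',im)
```

```text
[ 0.52017455 -0.15592723  0.11896954] [ 0.46935651 -0.08970449  0.53892945] 0.08542537556991385
```

View pics/a4.png

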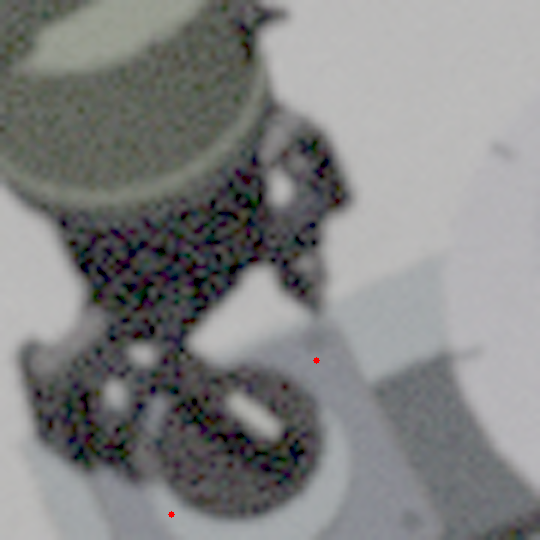

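The picture shows the open tips at about (318,312) and (142,475), against projections of (316,360) and (171,514). The fingers really are about 35 mm higher than reported. I'll go down 1.3 cm and close gently; the gap will show what gets gripped.

Request:
jog_arm --motion '[{"dp": [0,0.5,0],"turn": 0,"jaw": -1},{"dp": [0,0.5,0],"turn": 0,"jaw": -1},{"dp": [0,0.3,0],"turn": 0,"jaw": -1},{"dp": [0,0,0],"turn": 0,"jaw": 0.3},{"dp": [0,0,0],"turn": 0,"jaw": 0.3}]' --grip_force 25

```text
time: 5.1
tool_pos: [0.5204, -0.156, 0.1064]
tool_rot: [0.08, -0.08, 0.703, -0.703]
ft_force: [0.2, -0.3, 0.0]
finger_gap: 0.0591
```

Request:
jog_arm --motion '[{"dp": [0,0,0],"turn": 0,"jaw": 0.4},{"dp": [0,0,0],"turn": 0,"jaw": 0.6},{"dp": [0,0,0],"turn": 0,"jaw": 0.8},{"dp": [0,0,0],"turn": 0,"jaw": 1}]'

```text
time: 5.5
tool_pos: [0.521, -0.157, 0.1067]
tool_rot: [-0.08, 0.079, -0.702, 0.703]
ft_force: [2.6, -6.9, -1.5]
finger_gap: 0.0175
```

Gripped at 17.5 mm. I'll relieve the side force, firm up the grip and start easing down in small steps.

Request:
jog_arm --motion '[{"dp": [0,0,0.1],"turn": 0,"jaw": 1},{"dp": [0,0,0],"turn": 0,"jaw": 1},{"dp": [0,0.1,0],"turn": 0,"jaw": 1},{"dp": [0,0.1,0],"turn": 0,"jaw": 1},{"dp": [0,0,0],"turn": 0,"jaw": 1}]' --grip_force 50

```text
time: 6.0
tool_pos: [0.5209, -0.1571, 0.1044]
tool_rot: [-0.08, 0.08, -0.702, 0.703]
ft_force: [5.4, -3.2, -1.4]
finger_gap: 0.0166
```

Request:
jog_arm --motion '[{"dp": [0,0.1,0],"turn": 0,"jaw": 1}]'

```text
time: 6.1
tool_pos: [0.521, -0.1571, 0.1035]
tool_rot: [-0.08, 0.08, -0.702, 0.703]
ft_force: [3.9, -1.9, 1.8]
finger_gap: 0.0171
```

Request:
jog_arm --motion '[{"dp": [0,0.05,0],"turn": 0,"jaw": 1}]'

```text
time: 6.2
tool_pos: [0.5209, -0.157, 0.1029]
tool_rot: [-0.08, 0.08, -0.703, 0.703]
ft_force: [4.0, -1.6, 2.3]
finger_gap: 0.0167
```

Request:
jog_arm --motion '[{"dp": [0,0.07,0],"turn": 0,"jaw": 1}]'

```text
time: 6.3
tool_pos: [0.521, -0.157, 0.1023]
tool_rot: [-0.08, 0.08, -0.703, 0.703]
ft_force: [4.6, -2.2, 2.4]
finger_gap: 0.0165
```

Request:
jog_arm --motion '[{"dp": [0,0.05,0],"turn": 0,"jaw": 1}]'

```text
time: 6.4
tool_pos: [0.521, -0.1571, 0.1018]
tool_rot: [-0.08, 0.08, -0.702, 0.703]
ft_force: [4.7, -1.4, 5.0]
finger_gap: 0.017
```

Request:
jog_arm --motion '[{"dp": [0,0.05,0],"turn": 0,"jaw": 1}]'

```text
time: 6.5
tool_pos: [0.521, -0.157, 0.1014]
tool_rot: [-0.08, 0.08, -0.702, 0.703]
ft_force: [3.7, -2.6, 8.5]
finger_gap: 0.0169
```

The force is climbing at about 10 N/mm, so the dogs are standing on teeth with about 6 N on them. I'll rock the knob at this height, counter-clockwise first.

Request:
jog_arm --motion '[{"dp": [0,0,0],"turn": -0.03,"jaw": 1}]'

```text
time: 6.6
tool_pos: [0.521, -0.157, 0.1014]
tool_rot: [-0.091, 0.09, -0.701, 0.701]
ft_force: [5.0, -1.4, 4.0]
finger_gap: 0.0164
```

Request:
jog_arm --motion '[{"dp": [0,0,0],"turn": -0.03,"jaw": 1}]'

```text
time: 6.7
tool_pos: [0.5209, -0.157, 0.1014]
tool_rot: [-0.102, 0.101, -0.7, 0.7]
ft_force: [5.2, -2.0, 4.3]
finger_gap: 0.0168
```

Request:
jog_arm --motion '[{"dp": [0,0,0],"turn": -0.03,"jaw": 1}]'

```text
time: 6.8
tool_pos: [0.5209, -0.157, 0.1014]
tool_rot: [-0.112, 0.112, -0.698, 0.698]
ft_force: [4.3, -1.6, 5.7]
finger_gap: 0.0171
```

Request:
jog_arm --motion '[{"dp": [0,0,0],"turn": -0.03,"jaw": 1}]'

```text
time: 6.9
tool_pos: [0.521, -0.1569, 0.1014]
tool_rot: [-0.123, 0.122, -0.696, 0.696]
ft_force: [3.7, -2.6, 5.8]
finger_gap: 0.0168
```

Run:
```python
from h import *
s=ctrl.read_state();print(s['tool_pos'],s['ft_force'],s['torque'],s['joints'].round(3))
```

```text
[ 0.5209555  -0.15692545  0.10138466] [ 3.65350515 -2.58082952  5.76646591] [-0.05022414 -0.76054    -0.13905021] [ 0.358  0.523 -0.237  1.891  0.174  0.747 -1.198]
```

Request:
jog_arm --motion '[{"dp": [0,0.03,0],"turn": -0.03,"jaw": 1}]'

```text
time: 7.0
tool_pos: [0.5209, -0.1569, 0.1012]
tool_rot: [-0.133, 0.133, -0.694, 0.695]
ft_force: [2.0, -1.1, 10.1]
finger_gap: 0.0168
```

Request:
jog_arm --motion '[{"dp": [0,0.02,0],"turn": -0.03,"jaw": 1}]'

```text
time: 7.1
tool_pos: [0.5209, -0.1569, 0.1011]
tool_rot: [-0.144, 0.143, -0.692, 0.692]
ft_force: [1.1, -1.3, 11.9]
finger_gap: 0.0167
```

Request:
jog_arm --motion '[{"dp": [0,0,0],"turn": -0.03,"jaw": 1}]'

```text
time: 7.2
tool_pos: [0.5209, -0.1569, 0.1011]
tool_rot: [-0.154, 0.154, -0.69, 0.69]
ft_force: [3.3, -0.5, 9.5]
finger_gap: 0.0171
```

Request:
jog_arm --motion '[{"dp": [0,0,0],"turn": -0.03,"jaw": 1}]'

```text
time: 7.3
tool_pos: [0.5209, -0.1569, 0.1011]
tool_rot: [-0.164, 0.164, -0.688, 0.688]
ft_force: [2.1, -0.1, 9.9]
finger_gap: 0.0167
```

Run:
```python
from h import *
s=ctrl.read_state();print(s['tool_pos'],s['ft_force'],s['torque'],s['joints'].round(3))
c=ctrl.read_camera('scene')
h=cv2.cvtColor(c['color'],cv2.COLOR_BGR2HSV);m=((h[...,0]<6)|(h[...,0]>174))&(h[...,1]>150)&(h[...,2]>70)
k,l,st,ce=cv2.connectedComponentsWithStats(m.astype(np.uint8))
for i in range(1,k):
    if st[i,4]>4: print(ce[i],st[i,4],onz(c,*ce[i],.072))
```

```text
[ 0.52086482 -0.1568694   0.10107493] [ 2.10617204 -0.08137544  9.85618572] [ 0.12046823 -0.3163203  -0.11705791] [ 0.381  0.526 -0.268  1.89   0.196  0.75  -1.099]
[305.5 204. ] 20 [0.690109   0.12578549 0.072     ]
[290.  230.5] 10 [0.71905066 0.04575341 0.072     ]
```

The turntable hasn't moved and the dogs are still on teeth at about 7 N. I'll keep rocking the same way.

Request:
jog_arm --motion '[{"dp": [0,0,0],"turn": -0.03,"jaw": 1}]'

```text
time: 7.45
tool_pos: [0.5208, -0.1568, 0.101]
tool_rot: [-0.174, 0.174, -0.685, 0.685]
ft_force: [3.2, 0.3, 10.3]
finger_gap: 0.0167
```

Request:
jog_arm --motion '[{"dp": [0,0,0],"turn": -0.03,"jaw": 1}]'

```text
time: 7.55
tool_pos: [0.5209, -0.1568, 0.1011]
tool_rot: [-0.185, 0.184, -0.683, 0.683]
ft_force: [2.2, -0.3, 11.4]
finger_gap: 0.0166
```

Request:
jog_arm --motion '[{"dp": [0,0,0],"turn": -0.03,"jaw": 1}]'

```text
time: 7.65
tool_pos: [0.5209, -0.1568, 0.1011]
tool_rot: [-0.195, 0.195, -0.68, 0.68]
ft_force: [1.9, -1.4, 9.1]
finger_gap: 0.0168
```

Request:
jog_arm --motion '[{"dp": [0,0,0],"turn": -0.03,"jaw": 1}]'

```text
time: 7.75
tool_pos: [0.5208, -0.1568, 0.101]
tool_rot: [-0.205, 0.205, -0.677, 0.677]
ft_force: [2.4, -0.5, 7.8]
finger_gap: 0.0169
```

Request:
jog_arm --motion '[{"dp": [0,0,0],"turn": -0.03,"jaw": 1}]'

```text
time: 7.85
tool_pos: [0.5207, -0.1567, 0.1008]
tool_rot: [0.215, -0.215, 0.674, -0.673]
ft_force: [4.5, -0.2, 2.3]
finger_gap: 0.0171
```

The force dropped to 2.3 N, so that's a gap. I'll ease down here without turning.

Request:
jog_arm --motion '[{"dp": [0,0.05,0],"turn": 0,"jaw": 1}]'

```text
time: 7.95
tool_pos: [0.5207, -0.1567, 0.1002]
tool_rot: [0.215, -0.215, 0.674, -0.674]
ft_force: [4.1, -0.1, 1.9]
finger_gap: 0.017
```

Request:
jog_arm --motion '[{"dp": [0,0.05,0],"turn": 0,"jaw": 1}]'

```text
time: 8.05
tool_pos: [0.5207, -0.1567, 0.0996]
tool_rot: [0.215, -0.214, 0.674, -0.674]
ft_force: [5.0, -0.2, 2.7]
finger_gap: 0.0168
```

Request:
jog_arm --motion '[{"dp": [0,0.1,0],"turn": 0,"jaw": 1}]'

```text
time: 8.15
tool_pos: [0.5207, -0.1567, 0.0986]
tool_rot: [0.215, -0.214, 0.674, -0.674]
ft_force: [5.0, 1.6, 2.7]
finger_gap: 0.0167
```

Request:
jog_arm --motion '[{"dp": [0,0.1,0],"turn": 0,"jaw": 1}]'

```text
time: 8.25
tool_pos: [0.5207, -0.1568, 0.0976]
tool_rot: [0.215, -0.214, 0.674, -0.674]
ft_force: [5.5, 0.6, 2.7]
finger_gap: 0.017
```

Request:
jog_arm --motion '[{"dp": [0,0.1,0],"turn": 0,"jaw": 1}]'

```text
time: 8.35
tool_pos: [0.5207, -0.1568, 0.0966]
tool_rot: [0.215, -0.214, 0.674, -0.674]
ft_force: [5.0, 0.6, 2.6]
finger_gap: 0.017
```

Request:
jog_arm --motion '[{"dp": [0,0.1,0],"turn": 0,"jaw": 1},{"dp": [0,0.1,0],"turn": 0,"jaw": 1},{"dp": [0,0.1,0],"turn": 0,"jaw": 1}]'

```text
time: 8.65
tool_pos: [0.5207, -0.1568, 0.0936]
tool_rot: [0.215, -0.214, 0.674, -0.674]
ft_force: [4.7, 0.7, 2.3]
finger_gap: 0.0167
```

Request:
jog_arm --motion '[{"dp": [0,0.1,0],"turn": 0,"jaw": 1},{"dp": [0,0.1,0],"turn": 0,"jaw": 1},{"dp": [0,0.1,0],"turn": 0,"jaw": 1}]'

```text
time: 8.95
tool_pos: [0.5207, -0.1567, 0.0906]
tool_rot: [0.215, -0.214, 0.674, -0.674]
ft_force: [4.6, 0.9, 3.0]
finger_gap: 0.0171
```

Request:
jog_arm --motion '[{"dp": [0,0.1,0],"turn": 0,"jaw": 1},{"dp": [0,0.1,0],"turn": 0,"jaw": 1}]'

```text
time: 9.15
tool_pos: [0.5207, -0.1568, 0.0886]
tool_rot: [0.215, -0.215, 0.674, -0.674]
ft_force: [5.3, 1.3, 2.6]
finger_gap: 0.0168
```

Request:
jog_arm --motion '[{"dp": [0,0.1,0],"turn": 0,"jaw": 1}]'

```text
time: 9.25
tool_pos: [0.5207, -0.1568, 0.0876]
tool_rot: [0.215, -0.214, 0.674, -0.674]
ft_force: [4.0, 1.1, 2.2]
finger_gap: 0.0174
```

Request:
jog_arm --motion '[{"dp": [0,0.07,0],"turn": 0,"jaw": 1}]'

```text
time: 9.35
tool_pos: [0.5207, -0.1567, 0.0868]
tool_rot: [0.215, -0.214, 0.674, -0.674]
ft_force: [5.7, 1.5, 9.7]
finger_gap: 0.0167
```

Request:
jog_arm --motion '[{"dp": [0,0.07,0],"turn": 0,"jaw": 1}]'

```text
time: 9.45
tool_pos: [0.5208, -0.1568, 0.0867]
tool_rot: [-0.215, 0.214, -0.674, 0.674]
ft_force: [-1.3, 2.4, 25.1]
finger_gap: 0.0166
```

Request:
jog_arm --motion '[{"dp": [0,0.05,0],"turn": 0,"jaw": 1},{"dp": [0,0,0],"turn": 0,"jaw": 1},{"dp": [0,0,0],"turn": 0,"jaw": 1}]'

```text
time: 9.75
tool_pos: [0.5209, -0.1568, 0.0867]
tool_rot: [-0.215, 0.214, -0.674, 0.674]
ft_force: [-0.5, 2.3, 24.6]
finger_gap: 0.017
```

```bash
cat >> h.py <<'E'
def marks():
    s=ctrl.read_state();M=rot(s['tool_rot']).as_matrix()
    print(s['time'],s['tool_pos'].round(4),s['ft_force'].round(1),s['torque'].round(2),s['joints'].round(3),'jaw az',np.degrees(np.arctan2(M[1,2],M[0,2])))
    C=np.array([.570,.0815]);out=[]
    for n in('scene','top'):
        c=ctrl.read_camera(n);h=cv2.cvtColor(c['color'],cv2.COLOR_BGR2HSV)
        w=((h[...,0]<8)|(h[...,0]>172))&(h[...,1]>130)&(h[...,2]>60)
        k,l,st,ce=cv2.connectedComponentsWithStats(w.astype(np.uint8))
        for i in range(1,k):
            if st[i,4]>4:
                P=onz(c,*ce[i],.072)[:2]; d=P-C
                if .1<np.hypot(*d)<.2: print(n,ce[i].round(1),st[i,4],P.round(4),'r',np.hypot(*d).round(4),'az',np.degrees(np.arctan2(d[1],d[0])).round(2))
E
python3 -c "
from h import *
marks()"
```

```text
9.75 [ 0.5209 -0.1568  0.0867] [-0.5  2.3 24.6] [0.85 0.57 0.01] [ 0.403  0.551 -0.3    1.898  0.235  0.726 -0.986] jaw az -54.681809573294665
scene [305.5 204.1] 27 [0.6903 0.1255] r 0.1281 az 20.1
scene [289.9 230.9] 14 [0.7196 0.045 ] r 0.154 az -13.72
top [256. 162.] 9 [0.7277 0.0466] r 0.1615 az -12.48
top [228.6 171.9] 16 [0.6951 0.1286] r 0.1337 az 20.63
```

The knob is on its solid stop after about 20 mm of travel, and the turntable hasn't moved. I'll ease off the pressure and turn clockwise. The images put the angle at about 33.5 degrees.

Request:
jog_arm --motion '[{"dp": [0,-0.08,0],"turn": 0.02,"jaw": 1},{"dp": [0,0,0],"turn": 0.04,"jaw": 1},{"dp": [0,0,0],"turn": 0.05,"jaw": 1},{"dp": [0,0,0],"turn": 0.05,"jaw": 1},{"dp": [0,0,0],"turn": 0.04,"jaw": 1}]'

```text
time: 10.35
tool_pos: [0.5209, -0.1569, 0.0869]
tool_rot: [-0.146, 0.145, -0.692, 0.692]
ft_force: [4.0, 0.3, 8.3]
finger_gap: 0.0169
```

```bash
python3 -c "
from h import *
marks()"
```

```text
10.35 [ 0.5209 -0.1569  0.0869] [4.  0.3 8.3] [ 0.37 -0.62  0.26] [ 0.365  0.546 -0.247  1.9    0.194  0.718 -1.15 ] jaw az -66.2488323205594
scene [300.9 211.3] 29 [0.6977 0.1027] r 0.1295 az 9.41
scene [289.9 230.9] 14 [0.7196 0.045 ] r 0.154 az -13.72
top [256. 162.] 9 [0.7277 0.0466] r 0.1615 az -12.48
top [236.9 170.1] 16 [0.7014 0.1037] r 0.1333 az 9.58
```

Request:
jog_arm --motion '[{"dp": [0,0,0],"turn": 0.05,"jaw": 1},{"dp": [0,0,0],"turn": 0.07,"jaw": 1},{"dp": [0,0,0],"turn": 0.08,"jaw": 1},{"dp": [0,0,0],"turn": 0.07,"jaw": 1},{"dp": [0,0,0],"turn": 0.05,"jaw": 1}]'

```text
time: 10.95
tool_pos: [0.521, -0.1572, 0.0869]
tool_rot: [-0.033, 0.033, -0.706, 0.707]
ft_force: [4.1, -2.0, 6.8]
finger_gap: 0.0166
```

Run:
```python
from h import *
marks()
o=[]
for n,(x,y) in(('scene',(265,195)),('top',(225,145))):
    c=ctrl.read_camera(n);o.append(cv2.resize(c['color'][y:y+50,x:x+50],None,fx=8,fy=8,interpolation=2))
cv2.imwrite('pics/a5.png',cv2.convertScaleAbs(np.hstack(o),alpha=1.4))
```

```text
10.95 [ 0.521  -0.1572  0.0869] [ 4.1 -2.   6.8] [-0.03 -0.88  0.23] [ 0.303  0.541 -0.161  1.903  0.128  0.707 -1.411] jaw az -84.63755932169136
scene [289.  221.4] 30 [0.6991 0.0611] r 0.1307 az -9.0
scene [290.1 230.9] 15 [0.7199 0.0452] r 0.1542 az -13.61
top [256.2 162. ] 10 [0.7277 0.046 ] r 0.1617 az -12.69
top [250.7 169.9] 15 [0.7029 0.062 ] r 0.1343 az -8.34
```

View pics/a5.png

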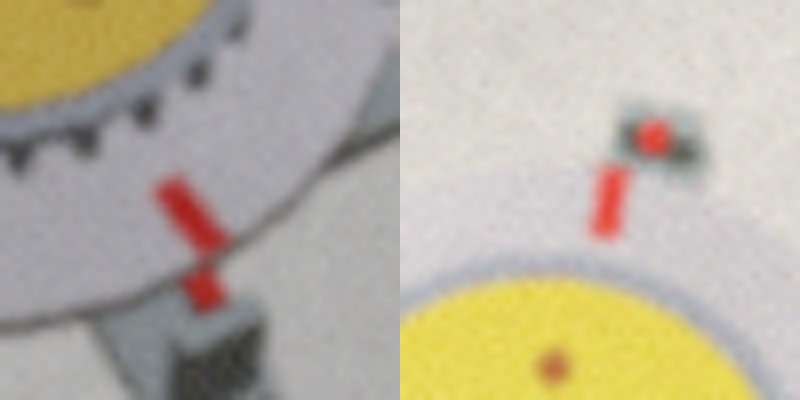

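The mark (scene crop (190,215), top crop (610,200)) is about 4.5 degrees short of the pointer (205,290 and 655,137).

Request:
jog_arm --motion '[{"dp": [0,0,0],"turn": 0.04,"jaw": 1},{"dp": [0,0,0],"turn": 0.04,"jaw": 1},{"dp": [0,0,0],"turn": 0,"jaw": 1},{"dp": [0,0,0],"turn": 0,"jaw": 1},{"dp": [0,0,0],"turn": 0,"jaw": 1}]'

```text
time: 11.65
tool_pos: [0.521, -0.1573, 0.0869]
tool_rot: [-0.006, 0.005, -0.707, 0.707]
ft_force: [3.6, -1.5, 7.2]
finger_gap: 0.0168
```

Run:
```python
from h import *
marks()
o=[]
for n,(x,y) in(('scene',(265,195)),('top',(225,145))):
    c=ctrl.read_camera(n);o.append(cv2.resize(c['color'][y:y+50,x:x+50],None,fx=8,fy=8,interpolation=2))
cv2.imwrite('pics/a6.png',cv2.convertScaleAbs(np.hstack(o),alpha=1.4))
```

```text
11.65 [ 0.521  -0.1573  0.0869] [ 3.6 -1.5  7.2] [-0.04 -0.94 -0.02] [ 0.288  0.54  -0.141  1.904  0.112  0.704 -1.474] jaw az -89.08121779589634
scene [286.4 225.8] 48 [0.7039 0.0479] r 0.1381 az -14.1
top [256.2 162. ] 10 [0.7277 0.046 ] r 0.1617 az -12.69
top [254.  170.5] 18 [0.7012 0.0521] r 0.1344 az -12.63
```

View pics/a6.png

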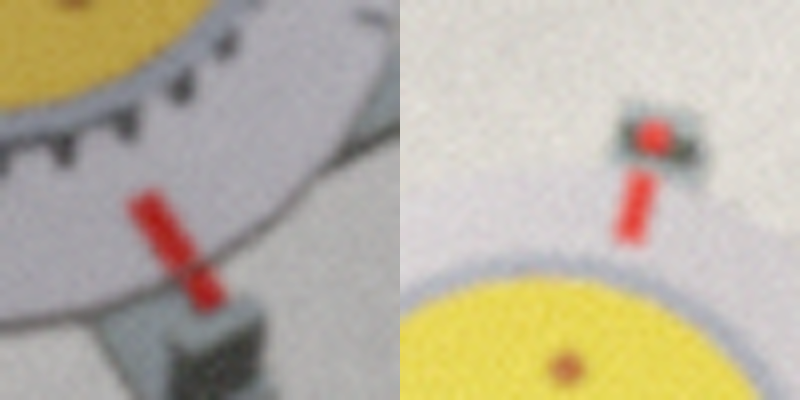

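In both views the mark and pointer are collinear: scene (165,235) to (205,290), top (635,205) to (655,137). I'll let go and rise.

Request:
jog_arm --motion '[{"dp": [0,0,0],"turn": 0,"jaw": 0.3},{"dp": [0,0,0],"turn": 0,"jaw": -0.2},{"dp": [0,0,0],"turn": 0,"jaw": -1},{"dp": [0,0,0],"turn": 0,"jaw": -1},{"dp": [0,0,0],"turn": 0,"jaw": -1}]'

```text
time: 12.35
tool_pos: [0.5204, -0.1569, 0.0865]
tool_rot: [0.006, -0.006, 0.707, -0.707]
ft_force: [-0.2, 0.3, 0.0]
finger_gap: 0.0846
```

Request:
jog_arm --motion '[{"dp": [0,0,0],"turn": 0,"jaw": -1},{"dp": [0,0,0],"turn": 0,"jaw": -1},{"dp": [0,-0.5,0],"turn": 0,"jaw": -1},{"dp": [0,-1.5,0],"turn": 0,"jaw": -1},{"dp": [0,-2,0],"turn": 0,"jaw": -1}]'

```text
time: 12.85
tool_pos: [0.5201, -0.1568, 0.1268]
tool_rot: [0.005, -0.006, 0.707, -0.707]
ft_force: [-0.0, 0.8, 0.5]
finger_gap: 0.0853
```

Request:
jog_arm --motion '[{"dp": [0,-2,0],"turn": 0,"jaw": -1},{"dp": [0,-2,0],"turn": 0,"jaw": -1},{"dp": [0,-2,0],"turn": 0,"jaw": -1},{"dp": [0,0,0],"turn": 0,"jaw": -1},{"dp": [0,0,0],"turn": 0,"jaw": -1}]'

```text
time: 13.35
tool_pos: [0.5207, -0.157, 0.1869]
tool_rot: [-0.006, 0.006, -0.707, 0.707]
ft_force: [0.1, 0.2, -0.0]
finger_gap: 0.0854
```

Run:
```python
from h import *
marks()
c=ctrl.read_camera('scene');cv2.imwrite('pics/a7.png',cv2.convertScaleAbs(cv2.resize(c['color'][130:290,80:330],None,fx=3,fy=3,interpolation=2),alpha=1.4))
```

```text
13.35 [ 0.5207 -0.157   0.1869] [ 0.1  0.2 -0. ] [-0.04  0.02  0.04] [ 0.301  0.404 -0.155  1.819  0.076  0.924 -1.442] jaw az -89.04524892163484
scene [286.6 226. ] 49 [0.7045 0.0479] r 0.1386 az -14.01
top [256.2 162.1] 10 [0.7274 0.046 ] r 0.1614 az -12.71
top [254.  170.5] 18 [0.7012 0.0521] r 0.1344 az -12.63
```

View pics/a7.png

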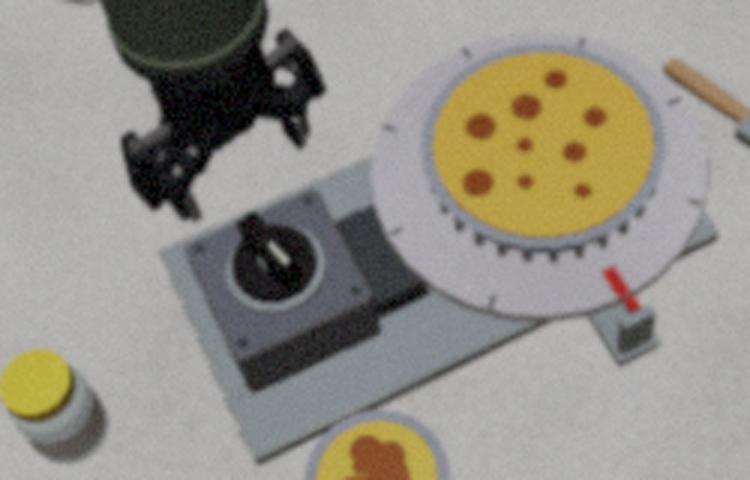

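The picture shows the knob down in the collar at (275,262), the mark and pointer in line at (620,290), the pie centred, the bystanders in place and the gripper clear. I'm handing it in.

```bash
python3 -c "
from h import *
print(ctrl.job_done())"
```

```text
the job is handed in; nothing more can be done
None
```

The drive knob is meshed and fully home, the red mark stands at the red pointer, and the knob has been let go. I handed the job in at about 13.4 s.

- **Meshing:** I pressed the knob until the dogs rested on the teeth, with about 6–9 N on them. I then turned it about 22° counter-clockwise until the force dropped at a gap. From there it slid down against only about 2–3 N to the solid stop, about 20 mm of travel in all. The wrist read 25 N only on the stop itself.
- **Turning:** I turned the knob clockwise about 34° in stages, checking the mark against the pointer along the way.
- **Last checks, after letting go:** The top view put the mark 0.1° from the pointer. The scene view showed the two in line, merged into one red shape. The force on the tool was zero, the gripper was clear, the pie was centred and the bystanders looked undisturbed.
- **What went wrong or disagreed:** The first grasp closed on nothing, because the fingers sat about 35 mm higher in the images than the reported tool height. I corrected for that from the pictures, and the second grasp held the bar at about 17 mm. The two cameras also disagreed by about 8 mm on the pointer's position, mostly outward from the turntable, so it hardly affects the angle.

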